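Guest pen into the signing-table mug

TASK

Take the long pen, the tallest of the three standing in the wooden pen block, and lower it into the tall mug, cap up as it stands, letting go only when its foot is at the mug's bottom. It must end leaning against the rim on the side opposite the mug's handle, so that the handle stays free; do not knock over or push the mug about.

Things in the scene. Friction and masses are not known exactly. Their poses are not given: they have to be found in the camera images.
- pen_mid (a point): The long pen: black round barrel 14 mm in diameter, 200 mm long, 30 g, black cap on the upper 60 mm with a thin steel ring and a small clip. The point is its centre (half-way up, 100 mm from either end); z runs along the pen to its cap end. It starts upright in a hole of the pen block, its foot 10 mm and its top 210 mm above the table.
- pen_foot (a point): The centre of the long pen's lower end face; z runs along the pen to its cap end.
- pen_top (a point): The centre of the long pen's upper end face (cap end).
- mug: The tall white ceramic mug, loose, 0.45 kg: round with straight walls, 86 mm outer diameter, 120 mm high, wall 5 mm (inner diameter 76 mm), inner floor 6 mm above its underside. The origin is the centre of its underside, z up; its handle stands out along +y to 80 mm from the axis, so the side opposite the handle is -y.
- stand: The fixed wooden pen block, 60 x 170 x 60 mm high, origin at the centre of its underside; along its y a row of three holes 19 mm wide, 50 mm deep, 55 mm apart. The long pen stands in any one of them, two shorter pens of the same thickness (tops 130 and 145 mm above the table) in the others. Lift a pen 60 mm to free it.
Not all that is in view belongs to the job. Leave any orange look-alike of the part that bears pen_mid alone. Several things have the shape of the mug; the one meant has the colours described above.

How it is judged (in metres and radians):
On the way, in this order (a step that is already met when the one before it is completed fails the run):
1. the long pen is lifted clear of the pen block (height (world z) of pen_foot above 0.065 m and contact force between the fingers and pen above 0.3 N), for 0.1 s.
2. still held, the long pen has its foot inside the mug, within 20 mm of the mug's inner floor (z of pen_foot in the frame of mug below 0.026 m and horizontal distance between pen_foot and mug below 0.04 m and contact force between the fingers and pen above 0.3 N), for 0.1 s.
At the end, for the whole second after the job is handed in: The long pen rests in the upright mug, cap end up, foot within 20 mm of the mug's inner floor, leaning at least 10 degrees from upright, its top at least 30 mm from the mug's axis towards the side opposite the handle and no more than 40 mm to either side of that direction; pen and mug are at rest (z of pen_foot in the frame of mug below 0.026 m and horizontal distance between pen_foot and mug below 0.04 m and angle between pen_mid's own z axis and vertical between 0.17 and 0.8 rad and y of pen_top in the frame of mug below -0.03 m and x of pen_top in the frame of mug between -0.04 and 0.04 m and angle between mug's own z axis and vertical below 0.1 rad and linear speed of each of pen, mug below 0.02 m/s); the robot touches nothing.
It fails at once if the mug is knocked over (tilted more than 20 degrees) (angle between mug's own z axis and vertical above 0.35 rad).
It fails at once if the mug is pushed more than 30 mm from its place (distance of mug from where it was at the start of the episode above 0.03 m).
It also fails if it takes over 42 s, if anything falls off the work surface, if the arm or the gripper's body presses on something with over 40 N, if the wrist force passes 120 N, or if a joint passes its speed limit or range.

ROBOT

A 7-joint arm with a two-finger parallel gripper is mounted at the origin on the work surface. World frame = base frame: x ahead of the robot, y to its left, z up, the work surface at z = 0. Lengths are in mm, angles in rad, forces in N, time in s.
With the tool pointing down it reaches from about 425 to 925 mm from the base axis. Payload 6.8 kg.
Tool frame: the origin (TCP) lies between the finger pads; the fingertips stand 19 mm ahead of it and the grasp point (between the pads) is the TCP; z points along the fingers, y is the direction in which the jaws open and shut (so a half turn about z gives the same grasp; the last joint's range is limited). The gripper opens to 85 mm and grips with 20 to 120 N. Pads are 22 mm wide; open, the fingers measure 114 mm over their backs; the gripper's body (76 mm by 85 mm) begins 54 mm behind the grasp point. The pads swing forward as they close: fully open they stand 13 mm farther back than shut.
Start: joints at [-1.309, 0.477, 0.022, 1.555, -0.011, 1.109, -0.083], TCP at [243.962, 629.388, 229.808] pointing down, gripper open.
Joint ranges: [-2.96, 2.96], [-0.34, 2.1], [-1.41, 1.46], [0.24, 2.44], [-1.37, 4.51], [0.17, 1.92], [-2.96, 2.96]. Speed limits (rad/s): [2.39, 2.39, 3.14, 3.14, 3.14, 3.14, 3.14].

INTERFACE

Orientations are given as a 3x3 rotation matrix whose columns are the frame's x, y, z axes.
In Python, from bench import * gives the robot as it stands. The module is installed in compiled form; this text tells all that it offers.
- The arm moves only by the shell command python3 -m creep 'ROWS' [FORCE]. ROWS is JSON, a list of rows, each an object with "dp": the shift along the world's x, y, z in cm, a list of three; "dr": the turn, a rotation vector about the world's x, y, z in degrees, a list of three; "hand": the closure, from 0 (fully open) to 1 (shut). A call has 1 to 12 rows; each row shifts and turns the commanded pose from where the row before left it; what a row does not reach is not made up. A row lasts 1/8 s, in which the tool goes at most 62.5 mm and 10.7 degrees, less where a joint would pass 70% of its speed; a pose out of reach is approached as far as the arm can. A call with a gripper value outside its range is refused whole. The fingers move at their own pace and stop on an object; FORCE is the grip in N (left out, the last holds). Time passes only in rows, so rows that do not move let the fingers close. It gives the time, the measured TCP pose, the force and the opening at its end, in the units of the state.
- sense(): the state, without advancing time (a new reading comes with each control period).
- snapshot(name): name is "side" or "top"; returns the picture (400x640x3 uint8, red, green, blue); there is no depth.
- calibration(name): a dict with "mtx" (3x3 intrinsics, pixels), "R" (3x3) and "t" (3): a world point X has camera coordinates R X + t. Camera axes: x right, y down, z forward; pixel columns grow to the right and rows downward; lengths in mm; the calibration is good to about 2 mm. A picture is of the moment at which its call begins. calibration takes no time and is no camera call.
- close_job(): hands the job in, once; it reports no verdict.
The state is a dict: "time_s": time; "joints": joint angles; "qd": joint speeds; "joint_torque": joint torques, N m; "ee_pos": TCP position; "orientation": TCP orientation; "contact_force": force on the tool from outside, world axes, zero at the start; "moment": the same for the moment, N m; "grip_width": finger opening in mm.
Only numpy, scipy, OpenCV 4.12 (cv2) and the standard library are available. Lean on these libraries where they do the work, as an engineer would, in place of code of your own. Each camera call takes 0.05 s, during which the arm holds its last target. There are 200 camera calls.

## Working session

There is one attempt and no reset: what is moved stays moved. The work goes in short steps, Python scripts to look and compute and a shell command to move; the robot and the scene stay as the last step left them, time stands still between calls to the robot, and variables do not carry over. Pictures are saved under pics/ and viewed, about 8 in all and at most 12, crops included, and the job is handed in when it is done.

```bash
mkdir -p pics
python3 - <<'E'
from bench import *
import cv2
for n in("side","top"):
    im=snapshot(n); cv2.imwrite(f"pics/{n}0.png",im[:,:,::-1])
    c=calibration(n); print(n,c["mtx"].tolist(),c["R"].round(4).tolist(),c["t"].round(1).tolist(), (-c["R"].T@c["t"]).round(0))
s=sense();print(s["time_s"],s["ee_pos"],s["orientation"],s["grip_width"])
E
```

```text
side [[363.5594026467836, 0.0, 318.06715384204915], [0.0, 363.5594026467836, 209.67350405472686], [0.0, 0.0, 1.0]] [[-0.956, -0.2926, -0.0188], [-0.1882, 0.6616, -0.7259], [0.2248, -0.6904, -0.6876]] [428.6, 219.7, 704.1] [293. 466. 652.]
top [[441.4042621947966, 0.0, 316.20700219005516], [0.0, 441.4042621947966, 196.56805647338268], [0.0, 0.0, 1.0]] [[0.0256, -0.9997, 0.0008], [-0.9931, -0.0255, -0.114], [0.114, 0.0021, -0.9935]] [-85.2, 467.0, 1008.2] [ 351.  -75. 1055.]
0.1 [243.77872128 628.88487885 228.93272584] [[-9.32394546e-01  3.61441782e-01 -4.97643949e-04]
 [ 3.61442112e-01  9.32393260e-01 -1.55165275e-03]
 [-9.68322715e-05 -1.62662204e-03 -9.99998672e-01]] 85.21145551575016
```

View pics/side0.png

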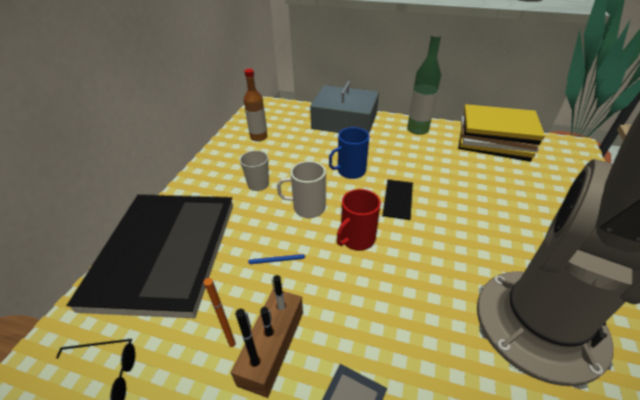

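View pics/top0.png

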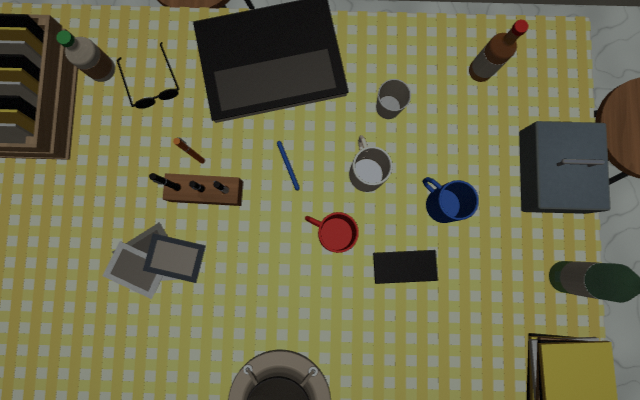

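The side view shows three black pens in the block, with tops near (243,314), (266,312) and (277,280). The orange pen at (210,283) stands apart. The white mug is at (309,190) in the side view and (370,167) in the top view. Look-alikes are the red mug (360,220), the blue mug (352,152) and the grey handleless cup (256,170). In the top view the pen tops are near (153,177), (192,184) and (217,187). I'll check the choice in a close crop.

Run:
```python
import cv2,numpy as np
s=cv2.imread("pics/side0.png");t=cv2.imread("pics/top0.png")
def cr(im,x,y,w,h,k):return cv2.resize(im[y:y+h,x:x+w],None,fx=k,fy=k,interpolation=cv2.INTER_CUBIC)
a=cr(s,195,260,125,95,3.2);a=cv2.resize(a,(400,300))
b=cv2.resize(cr(s,265,145,80,80,4),(400,400))[:300]
b=cv2.resize(cr(s,265,150,100,75,4),(400,300))
c=cv2.resize(cr(t,140,140,120,90,4),(400,300))
d=cv2.resize(cr(t,330,125,100,75,4),(400,300))
cv2.imwrite("pics/crop1.png",np.clip(1.6*np.vstack([np.hstack([a,b]),np.hstack([c,d])]).astype(float),0,255).astype(np.uint8))
```

```text
(no output)
```

View pics/crop1.png

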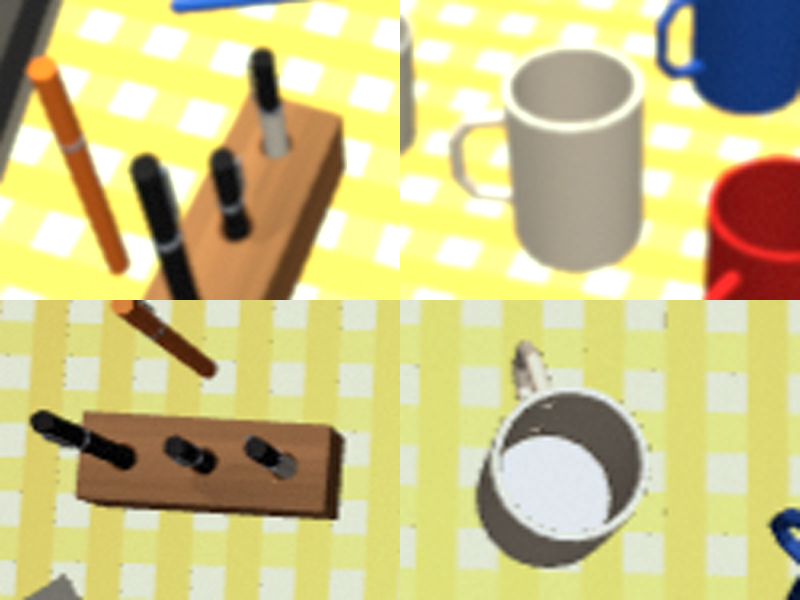

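The crop confirms the long pen is the leftmost one in both views, with an all-black barrel. Its top is at side (241.3,311) and top (152.3,176.6). The mug rim centre is at side (308,172) and top (372,166). The handle tip is at top (361.8,136).

```bash
cat > h.py <<'E'
import numpy as np
from bench import *
C={n:calibration(n) for n in("side","top")}
def ray(n,p):
    c=C[n];o=-c["R"].T@c["t"];d=c["R"].T@np.linalg.inv(c["mtx"])@[p[0],p[1],1];return o,d/np.linalg.norm(d)
def plane(n,p,z):
    o,d=ray(n,p);return (o+d*(z-o[2])/d[2]).round(1)
def tri(a,b):
    (o,d),(p,e)=ray("side",a),ray("top",b)
    k=np.linalg.lstsq(np.c_[d,-e],p-o,rcond=None)[0]
    u,v=o+k[0]*d,p+k[1]*e;return ((u+v)/2).round(1),np.linalg.norm(u-v).round(1)
def proj(n,X):
    c=C[n];q=c["mtx"]@(c["R"]@np.array(X)+c["t"]);return (q[:2]/q[2]).round(1)
E
python3 - <<'E'
from h import *
print("top",tri((241.3,311),(152.3,176.6)))
print("ring",tri((248.8,336.6),(166.1,181.4)))
print("hole z60",plane("top",(178.4,187.4),60))
print("rim",tri((308,172.3),(372,166.3)),plane("top",(372,166.3),120),plane("side",(308,172.3),120))
print("handle tip",[plane("top",(361.75,136.3),z) for z in(55,70,90)])
print("handle side",[plane("side",(265+57/4,150+160/4),z) for z in(55,70,90)])
# block top corners top view
print([plane("top",(140+x/3.333,140+y/3.333),60) for x,y in((85,112),(332,125),(328,215),(77,198))])
E
```

```text
top (array([479. , 244.7, 210.2]), np.float64(0.6))
ring (array([480.8, 243.5, 134.7]), np.float64(0.4))
hole z60 [478.1 240.5  60. ]
rim (array([ 529. , -192. ,  114.4]), np.float64(2.3)) [ 526.8 -191.6  120. ] [ 527.8 -185.2  120. ]
handle tip [array([ 609. , -175.1,   55. ]), array([ 605.1, -173.6,   70. ]), array([ 599.9, -171.6,   90. ])]
handle side [array([ 604. , -175.4,   55. ]), array([ 596.2, -159.3,   70. ]), array([ 585.8, -137.8,   90. ])]
[array([509.1, 271.9,  60. ]), array([504.4, 102.4,  60. ]), array([442.6, 102.3,  60. ]), array([449.8, 273.5,  60. ])]
```

```bash
python3 - <<'E'
from h import *
print(tri((209.5,283),(177,142)),tri((232.5,344),(203,160)))
E
python3 -m creep '[{"dp":[0,0,2],"dr":[0,0,0],"hand":0},{"dp":[0,0,2],"dr":[0,0,0],"hand":0},{"dp":[2.35,-3.86,0],"dr":[0,0,3.2],"hand":0},{"dp":[2.35,-3.86,0],"dr":[0,0,3.2],"hand":0},{"dp":[2.35,-3.86,0],"dr":[0,0,3.2],"hand":0},{"dp":[2.35,-3.86,0],"dr":[0,0,3.2],"hand":0},{"dp":[2.35,-3.86,0],"dr":[0,0,3.2],"hand":0}]' 40
```

```text
(array([552.8, 206.7, 194.1]), np.float64(1.7)) (array([555.6, 205.5,  -5.8]), np.float64(0.2))
time_s: 0.98
ee_pos: [362.0, 434.8, 269.5]
orientation: [[-0.996, 0.089, -0.0], [0.089, 0.996, -0.001], [0.0, -0.001, -1.0]]
contact_force: [-0.1, 0.2, -0.1]
grip_width: 85.4
```

```bash
python3 -m creep '[{"dp":[2.34,-3.84,0],"dr":[0,0,3.2],"hand":0},{"dp":[2.34,-3.84,0],"dr":[0,0,3.2],"hand":0},{"dp":[2.34,-3.84,0],"dr":[0,0,3.2],"hand":0},{"dp":[2.34,-3.84,0],"dr":[0,0,3.2],"hand":0},{"dp":[2.34,-3.84,0],"dr":[0,0,3.2],"hand":0},{"dp":[0,0,0],"dr":[0,0,0],"hand":0},{"dp":[0,0,0],"dr":[0,0,0],"hand":0}]'
python3 - <<'E'
from h import *
import cv2
s=snapshot("side");t=snapshot("top")
a=cv2.resize(s[220:400,160:360],(400,360),interpolation=2);b=cv2.resize(t[100:280,80:280],(400,360),interpolation=2)
cv2.imwrite("pics/c2.png",np.hstack([a,b])[:,:,::-1])
print(sense()["ee_pos"],proj("side",sense()["ee_pos"]),proj("top",sense()["ee_pos"]))
E
```

```text
time_s: 1.85
ee_pos: [478.0, 244.8, 269.5]
orientation: [[-0.982, -0.187, -0.001], [-0.187, 0.982, 0.0], [0.001, 0.0, -1.0]]
contact_force: [0.9, -0.1, -0.5]
grip_width: 85.6
[477.62344915 245.73789609 269.60849795] [234.4 286.7] [139.5 171.9]
```

View pics/c2.png

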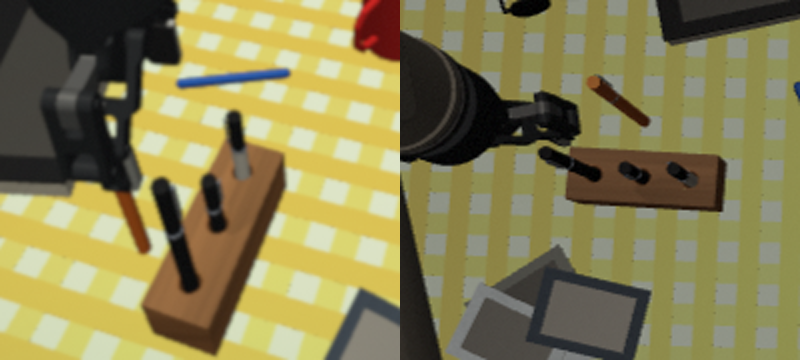

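The picture shows the pen upright, with its top at side crop (163,187), and the gripper above and behind it. The fingers look slightly off toward +x, so I'll overlay the predicted tool points to check.

Run:
```python
from h import *
import cv2
st=sense();P=st["ee_pos"];R=st["orientation"]
out=[]
for n,(x0,y0) in(("side",(170,210)),("top",(100,110))):
    im=snapshot(n)[:,:,::-1];k=4
    c=np.ascontiguousarray(cv2.resize(np.clip(im[y0:y0+110,x0:x0+100]*2.0,0,255).astype(np.uint8),None,fx=k,fy=k,interpolation=2))
    for X,col in (([0,0,0],(0,0,255)),([0,42,6],(0,255,0)),([0,-42,6],(255,0,255)),([0,42,-54],(0,255,0)),([0,-42,-54],(255,0,255))):
        p=proj(n,P+np.array(R)@np.array(X)); cv2.circle(c,tuple(((p-[x0,y0]+.5)*k).astype(int).tolist()),4,col,-1)
    out.append(c)
cv2.imwrite("pics/c3.png",np.hstack(out))
```

```text
(no output)
```

View pics/c3.png

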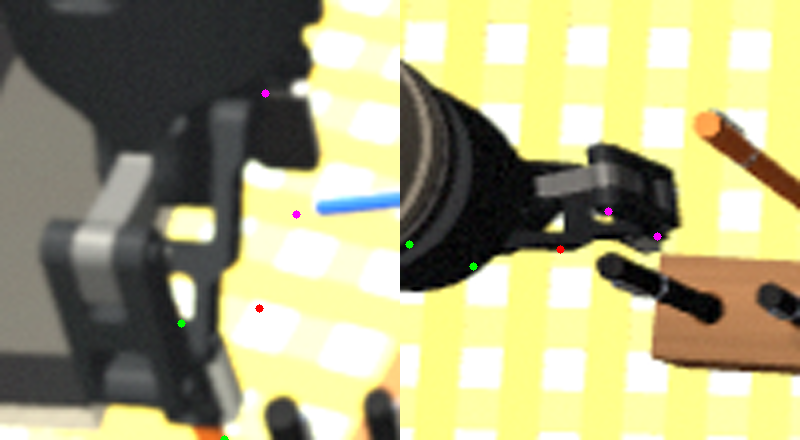

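```bash
python3 -m creep '[{"dp":[0,0,0],"dr":[0,0,0],"hand":1},{"dp":[0,0,0],"dr":[0,0,0],"hand":1},{"dp":[0,0,0],"dr":[0,0,0],"hand":1},{"dp":[0,0,0],"dr":[0,0,0],"hand":1},{"dp":[0,0,0],"dr":[0,0,0],"hand":1},{"dp":[0,0,0],"dr":[0,0,0],"hand":1},{"dp":[0,0,0],"dr":[0,0,0],"hand":1},{"dp":[0,0,0],"dr":[0,0,0],"hand":1}]'
python3 - <<'E'
from h import *
import cv2
st=sense();P=st["ee_pos"];R=st["orientation"]
out=[]
for n,(x0,y0) in(("side",(170,210)),("top",(100,110))):
    im=snapshot(n)[:,:,::-1];k=4
    c=np.ascontiguousarray(cv2.resize(np.clip(im[y0:y0+110,x0:x0+100]*2.5,0,255).astype(np.uint8),None,fx=k,fy=k,interpolation=2))
    for X,col in (([0,0,0],(0,0,255)),([-11,0,19],(0,255,0)),([11,0,19],(255,0,255))):
        p=proj(n,P+np.array(R)@np.array(X)); cv2.circle(c,tuple(((p-[x0,y0]+.5)*k).astype(int).tolist()),3,col,-1)
    out.append(c)
cv2.imwrite("pics/c4.png",np.hstack(out))
E
```

```text
time_s: 3.05
ee_pos: [478.5, 244.4, 269.8]
orientation: [[-0.982, -0.188, 0.0], [-0.188, 0.982, 0.0], [-0.0, 0.0, -1.0]]
contact_force: [0.8, -0.1, -0.5]
grip_width: -0.1
```

View pics/c4.png

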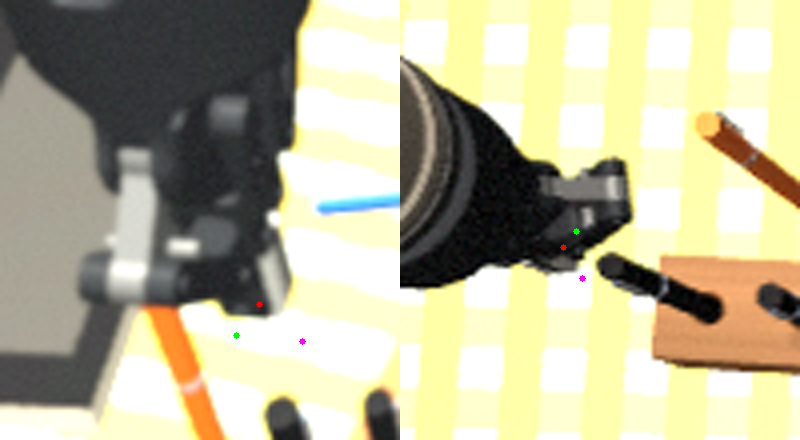

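The closed fingertips appear about 4 mm toward +x and a few mm above the prediction. That is within the pad width, so I'll shift x by −2 mm, open and go down.

```bash
python3 -m creep '[{"dp":[-0.2,0,0],"dr":[0,0,0],"hand":0},{"dp":[0,0,0],"dr":[0,0,0],"hand":0},{"dp":[0,0,0],"dr":[0,0,0],"hand":0},{"dp":[0,0,0],"dr":[0,0,0],"hand":0},{"dp":[0,0,0],"dr":[0,0,0],"hand":0},{"dp":[0,0,0],"dr":[0,0,0],"hand":0},{"dp":[0,0,0],"dr":[0,0,0],"hand":0}]'
python3 -m creep '[{"dp":[0,0,-2],"dr":[0,0,0],"hand":0},{"dp":[0,0,-2],"dr":[0,0,0],"hand":0},{"dp":[0,0,-2],"dr":[0,0,0],"hand":0},{"dp":[0,0,-2],"dr":[0,0,0],"hand":0},{"dp":[0,0,-2],"dr":[0,0,0],"hand":0},{"dp":[0,0,0],"dr":[0,0,0],"hand":0},{"dp":[0,0,0],"dr":[0,0,0],"hand":0}]'
python3 - <<'E'
from h import *
import cv2
im=snapshot("side")[240:390,170:310,::-1];im2=snapshot("top")[120:220,100:220,::-1]
f=lambda a:cv2.resize(np.clip(a*2.0,0,255).astype(np.uint8),(400,430),interpolation=2)
cv2.imwrite("pics/c5.png",np.hstack([f(im),f(im2)]))
E
```

```text
time_s: 4.03
ee_pos: [476.5, 244.4, 269.8]
orientation: [[-0.982, -0.188, 0.0], [-0.188, 0.982, 0.0], [-0.0, 0.0, -1.0]]
contact_force: [0.1, -0.2, -0.2]
grip_width: 85.5
time_s: 4.9
ee_pos: [476.9, 244.6, 170.5]
orientation: [[-0.982, -0.188, 0.001], [-0.188, 0.982, 0.0], [-0.001, 0.0, -1.0]]
contact_force: [1.1, -0.5, -0.1]
grip_width: 85.5
```

View pics/c5.png

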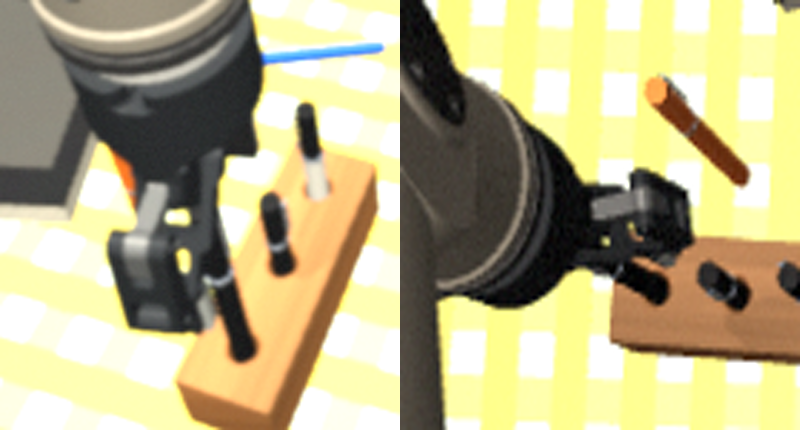

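The pen (ring at crop (222,280)) stands between the fingers. The near pad is centred near crop (191,315), in line with the pen. I'll close on it, then lift.

```bash
python3 -m creep '[{"dp":[0,0,0],"dr":[0,0,0],"hand":1},{"dp":[0,0,0],"dr":[0,0,0],"hand":1},{"dp":[0,0,0],"dr":[0,0,0],"hand":1},{"dp":[0,0,0],"dr":[0,0,0],"hand":1},{"dp":[0,0,0],"dr":[0,0,0],"hand":1},{"dp":[0,0,0],"dr":[0,0,0],"hand":1},{"dp":[0,0,0],"dr":[0,0,0],"hand":1},{"dp":[0,0,0],"dr":[0,0,0],"hand":1}]' 40
python3 -m creep '[{"dp":[0,0,1],"dr":[0,0,0],"hand":1},{"dp":[0,0,2],"dr":[0,0,0],"hand":1},{"dp":[0,0,3],"dr":[0,0,0],"hand":1},{"dp":[0,0,3],"dr":[0,0,0],"hand":1},{"dp":[0,0,3],"dr":[0,0,0],"hand":1},{"dp":[0,0,3],"dr":[0,0,0],"hand":1},{"dp":[0,0,3],"dr":[0,0,0],"hand":1}]'
```

```text
time_s: 6.0
ee_pos: [476.6, 244.6, 169.9]
orientation: [[-0.982, -0.188, 0.0], [-0.188, 0.982, 0.0], [-0.0, 0.0, -1.0]]
contact_force: [0.2, 0.2, 0.4]
grip_width: 12.7
time_s: 6.88
ee_pos: [476.2, 244.0, 351.3]
orientation: [[-0.982, -0.187, 0.0], [-0.187, 0.982, -0.0], [-0.0, -0.0, -1.0]]
contact_force: [0.1, 0.4, -1.0]
grip_width: 13.0
```

```bash
python3 -m creep '[{"dp":[0.54,-3.59,0],"dr":[0,0,0],"hand":1},{"dp":[0.54,-3.59,0],"dr":[0,0,0],"hand":1},{"dp":[0.54,-3.59,0],"dr":[0,0,0],"hand":1},{"dp":[0.54,-3.59,0],"dr":[0,0,0],"hand":1},{"dp":[0.54,-3.59,0],"dr":[0,0,0],"hand":1},{"dp":[0.54,-3.59,0],"dr":[0,0,0],"hand":1},{"dp":[0.54,-3.59,0],"dr":[0,0,0],"hand":1},{"dp":[0.54,-3.59,0],"dr":[0,0,0],"hand":1},{"dp":[0.54,-3.59,0],"dr":[0,0,0],"hand":1},{"dp":[0.54,-3.59,0],"dr":[0,0,0],"hand":1},{"dp":[0.54,-3.59,0],"dr":[0,0,0],"hand":1},{"dp":[0.54,-3.59,0],"dr":[0,0,0],"hand":1}]'
python3 -m creep '[{"dp":[0,0,0],"dr":[0,0,0],"hand":1},{"dp":[0,0,0],"dr":[0,0,0],"hand":1}]'
python3 - <<'E'
from h import *
import cv2
P=sense()["ee_pos"];print(P)
for X in((528,-190,120),P-[0,0,160]):print(proj("side",X),proj("top",X))
s=snapshot("side")[50:250,240:400];t=snapshot("top")[80:230,310:450]
f=lambda a:cv2.resize(np.clip(a[:,:,::-1]*1.6,0,255).astype(np.uint8),(0,0),fx=2.8,fy=2.8,interpolation=2)
a,b=f(s),f(t);b=np.vstack([b,np.zeros((a.shape[0]-b.shape[0],b.shape[1],3),np.uint8)])
cv2.imwrite("pics/c6.png",np.hstack([a,b])[:,:800]);print(a.shape)
E
```

```text
time_s: 8.38
ee_pos: [541.0, -187.6, 350.3]
orientation: [[-0.982, -0.188, 0.0], [-0.188, 0.982, 0.0], [-0.0, 0.0, -1.0]]
contact_force: [0.4, -0.4, -0.8]
grip_width: 12.7
time_s: 8.62
ee_pos: [541.1, -185.7, 349.9]
orientation: [[-0.982, -0.188, -0.0], [-0.188, 0.982, 0.001], [0.0, 0.001, -1.0]]
contact_force: [0.2, -0.5, -0.6]
grip_width: 13.0
[ 541.14342908 -185.70423885  349.90902061]
[308.5 171.1] [371.3 165.7]
[301.3 146.6] [373.6 152.8]
(560, 448, 3)
```

View pics/c6.png

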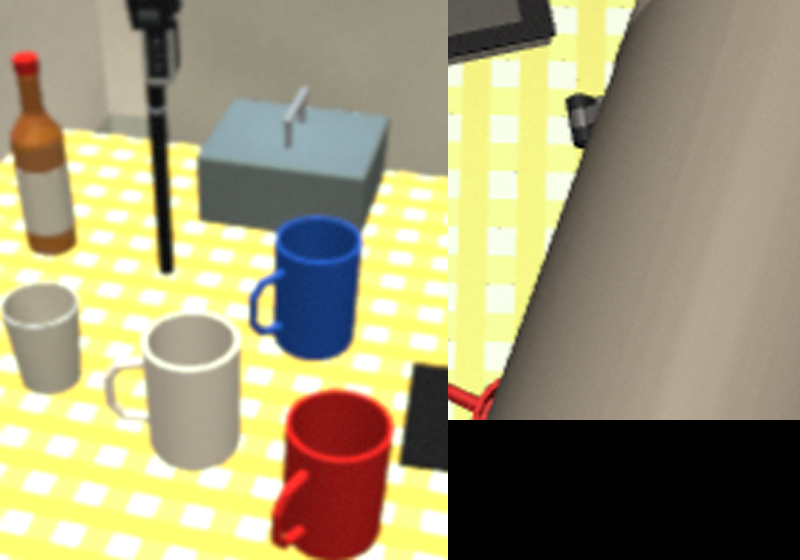

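The foot is seen at side (299.6,147.1) against a predicted (301.3,146.6). The pen hangs straight and its foot is near (543,−186,190), over the mug's handle-side half. I'll lower it.

```bash
python3 -m creep '[{"dp":[0.3,0,-2],"dr":[0,0,0],"hand":1},{"dp":[0,0,-2],"dr":[0,0,0],"hand":1},{"dp":[0,0,-2],"dr":[0,0,0],"hand":1},{"dp":[0,0,-2],"dr":[0,0,0],"hand":1},{"dp":[0,0,-2],"dr":[0,0,0],"hand":1},{"dp":[0,0,-2],"dr":[0,0,0],"hand":1},{"dp":[0,0,-2],"dr":[0,0,0],"hand":1},{"dp":[0,0,-1.5],"dr":[0,0,0],"hand":1},{"dp":[0,0,-1],"dr":[0,0,0],"hand":1},{"dp":[0,0,-0.5],"dr":[0,0,0],"hand":1},{"dp":[0,0,-0.5],"dr":[0,0,0],"hand":1},{"dp":[0,0,0],"dr":[0,0,0],"hand":1}]'
```

```text
time_s: 10.22
ee_pos: [544.3, -186.5, 174.8]
orientation: [[-0.982, -0.188, -0.0], [-0.188, 0.982, -0.0], [0.0, 0.0, -1.0]]
contact_force: [0.2, 0.8, 0.5]
grip_width: 13.1
```

```bash
python3 -m creep '[{"dp":[-0.82,-0.16,-0.02],"dr":[0.57,-2.94,0],"hand":1},{"dp":[-0.82,-0.16,-0.07],"dr":[0.57,-2.94,0],"hand":1},{"dp":[-0.81,-0.16,-0.11],"dr":[0.57,-2.94,0],"hand":1},{"dp":[-0.81,-0.16,-0.15],"dr":[0.57,-2.94,0],"hand":1},{"dp":[-0.8,-0.15,-0.19],"dr":[0.57,-2.94,0],"hand":1},{"dp":[-0.79,-0.15,-0.24],"dr":[0.57,-2.94,0],"hand":1},{"dp":[0,0,0],"dr":[0,0,0],"hand":1},{"dp":[0,0,-0.3],"dr":[0,0,0],"hand":1},{"dp":[0,0,0],"dr":[0,0,0],"hand":1}]'
python3 - <<'E'
from h import *
import cv2
st=sense();P=st["ee_pos"];F=P+160*np.array(st["orientation"])[:,2];print(P,F.round(1))
s=snapshot("side")[90:240,240:400]
cv2.imwrite("pics/c7.png",cv2.resize(np.clip(s[:,:,::-1]*1.6,0,255).astype(np.uint8),(0,0),fx=4,fy=4,interpolation=2))
E
```

```text
time_s: 11.35
ee_pos: [496.7, -195.5, 164.1]
orientation: [[-0.934, -0.189, 0.303], [-0.179, 0.982, 0.059], [-0.308, 0.001, -0.951]]
contact_force: [-0.1, -0.7, -1.2]
grip_width: 13.0
[ 496.66108431 -195.48985526  164.06452211] [ 545.1 -186.1   11.9]
```

View pics/c7.png

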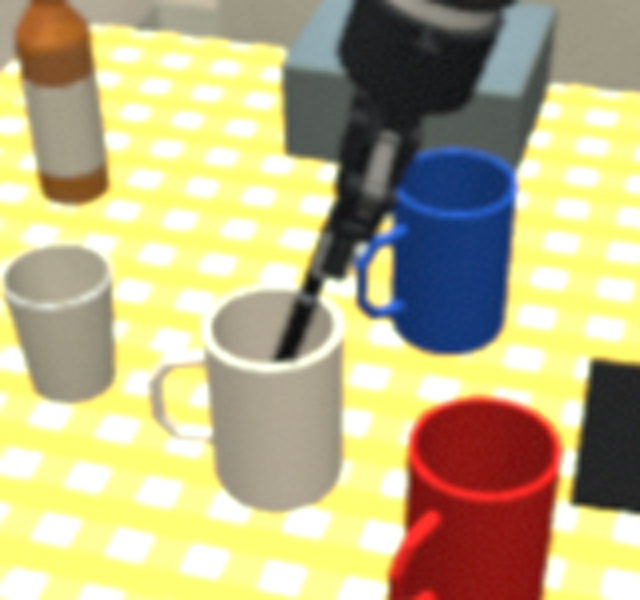

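The picture shows the pen inside the mug, leaning away from the handle and clear of the rim, with the mug unmoved. I'll lower it gently to contact.

```bash
python3 -m creep '[{"dp":[0,0,-0.2],"dr":[0,0,0],"hand":1},{"dp":[0,0,0],"dr":[0,0,0],"hand":1}]'; python3 -m creep '[{"dp":[0,0,-0.15],"dr":[0,0,0],"hand":1},{"dp":[0,0,0],"dr":[0,0,0],"hand":1}]';python3 -m creep '[{"dp":[0,0,-0.15],"dr":[0,0,0],"hand":1},{"dp":[0,0,0],"dr":[0,0,0],"hand":1}]'
```

```text
time_s: 11.65
ee_pos: [495.8, -195.6, 161.8]
orientation: [[-0.934, -0.188, 0.302], [-0.179, 0.982, 0.059], [-0.308, 0.001, -0.951]]
contact_force: [0.1, 0.2, -0.7]
grip_width: 12.8
time_s: 11.9
ee_pos: [495.7, -195.8, 160.4]
orientation: [[-0.934, -0.188, 0.303], [-0.178, 0.982, 0.059], [-0.308, 0.001, -0.951]]
contact_force: [0.6, -0.0, -0.2]
grip_width: 13.2
time_s: 12.15
ee_pos: [495.7, -195.8, 158.9]
orientation: [[-0.934, -0.188, 0.303], [-0.178, 0.982, 0.059], [-0.308, 0.001, -0.951]]
contact_force: [0.9, 0.7, -0.3]
grip_width: 12.8
```

```bash
python3 -m creep '[{"dp":[0,0,-0.15],"dr":[0,0,0],"hand":1},{"dp":[0,0,0],"dr":[0,0,0],"hand":1}]'|grep -E "ee_pos|force"; python3 -m creep '[{"dp":[0,0,-0.15],"dr":[0,0,0],"hand":1},{"dp":[0,0,0],"dr":[0,0,0],"hand":1}]'|grep -E "ee_pos|force"
```

```text
ee_pos: [496.1, -196.0, 157.9]
contact_force: [-1.5, -0.6, 4.2]
ee_pos: [496.7, -196.5, 157.6]
contact_force: [-5.1, 0.4, 14.2]
```

The foot is on the floor (4 N, then 14 N). I'll ease back a little, then open.

```bash
python3 -m creep '[{"dp":[0,0,0.15],"dr":[0,0,0],"hand":1},{"dp":[0,0,0],"dr":[0,0,0],"hand":1}]'|grep -E "ee_pos|force"; python3 -m creep '[{"dp":[0,0,0],"dr":[0,0,0],"hand":0.7},{"dp":[0,0,0],"dr":[0,0,0],"hand":0.5},{"dp":[0,0,0],"dr":[0,0,0],"hand":0.3},{"dp":[0,0,0],"dr":[0,0,0],"hand":0},{"dp":[0,0,0],"dr":[0,0,0],"hand":0},{"dp":[0,0,0],"dr":[0,0,0],"hand":0},{"dp":[0,0,0],"dr":[0,0,0],"hand":0},{"dp":[0,0,0],"dr":[0,0,0],"hand":0},{"dp":[0,0,0],"dr":[0,0,0],"hand":0},{"dp":[0,0,0],"dr":[0,0,0],"hand":0}]'
python3 - <<'E'
from h import *
import cv2
s=snapshot("side")[90:240,240:400]
cv2.imwrite("pics/c8.png",cv2.resize(np.clip(s[:,:,::-1]*1.6,0,255).astype(np.uint8),(0,0),fx=4,fy=4,interpolation=2))
E
```

```text
ee_pos: [496.0, -196.0, 157.9]
contact_force: [-1.8, -0.3, 5.5]
time_s: 14.15
ee_pos: [495.8, -195.8, 157.5]
orientation: [[-0.934, -0.188, 0.303], [-0.178, 0.982, 0.059], [-0.309, 0.001, -0.951]]
contact_force: [0.0, 0.3, -0.1]
grip_width: 85.4
```

View pics/c8.png

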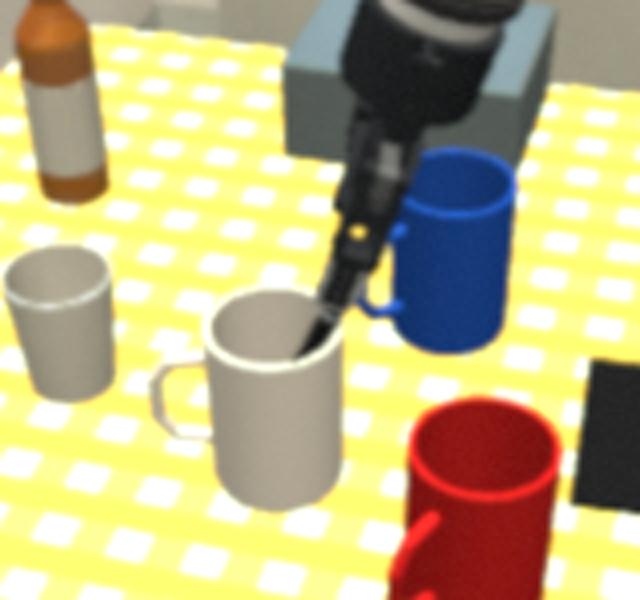

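The pen is released and leans on the rim away from the handle. I'll back out along the tool axis.

```bash
python3 -m creep '[{"dp":[-0.3,-0.06,0.95],"dr":[0,0,0],"hand":0},{"dp":[-0.6,-0.12,1.9],"dr":[0,0,0],"hand":0},{"dp":[-0.6,-0.12,1.9],"dr":[0,0,0],"hand":0},{"dp":[-0.6,-0.12,1.9],"dr":[0,0,0],"hand":0},{"dp":[-0.6,-0.12,1.9],"dr":[0,0,0],"hand":0},{"dp":[0,0,3],"dr":[0,0,0],"hand":0},{"dp":[0,0,3],"dr":[0,0,0],"hand":0},{"dp":[0,0,3],"dr":[0,0,0],"hand":0},{"dp":[0,3,3],"dr":[0,0,0],"hand":0},{"dp":[0,4,0],"dr":[0,0,0],"hand":0},{"dp":[0,4,0],"dr":[0,0,0],"hand":0},{"dp":[0,4,0],"dr":[0,0,0],"hand":0}]'
python3 -m creep '[{"dp":[0,4,0],"dr":[0,0,0],"hand":0},{"dp":[0,4,0],"dr":[0,0,0],"hand":0},{"dp":[0,4,0],"dr":[0,0,0],"hand":0},{"dp":[0,4,0],"dr":[0,0,0],"hand":0},{"dp":[0,4,0],"dr":[0,0,0],"hand":0},{"dp":[0,0,0],"dr":[0,0,0],"hand":0},{"dp":[0,0,0],"dr":[0,0,0],"hand":0}]'
python3 - <<'E'
from h import *
import cv2
s=snapshot("side")[90:240,240:400];t=snapshot("top")[110:210,320:420]
f=lambda a:cv2.resize(np.clip(a[:,:,::-1]*1.6,0,255).astype(np.uint8),(400,a.shape[0]*400//a.shape[1]),interpolation=2)
a,b=f(s),f(t);h=min(a.shape[0],b.shape[0]);cv2.imwrite("pics/c9.png",np.hstack([a[:h],b[:h]]))
E
```

```text
time_s: 15.7
ee_pos: [468.3, -50.4, 363.8]
orientation: [[-0.934, -0.187, 0.304], [-0.177, 0.982, 0.058], [-0.31, 0.0, -0.951]]
contact_force: [-0.1, 0.6, -0.4]
grip_width: 85.4
time_s: 16.58
ee_pos: [468.7, 147.9, 363.2]
orientation: [[-0.934, -0.187, 0.303], [-0.178, 0.982, 0.058], [-0.309, 0.0, -0.951]]
contact_force: [-1.1, -0.4, -0.6]
grip_width: 85.8
```

View pics/c9.png

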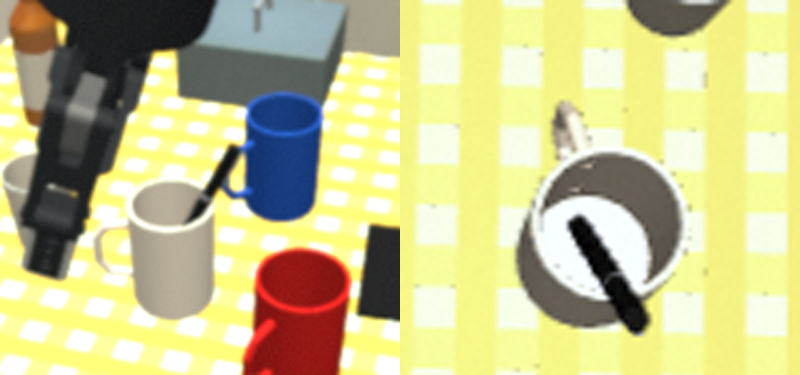

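The pen leans away from the handle, its top at side (334,150) and top (380,191). Now I'll measure it.

Run:
```python
from h import *
T,e=tri((333.7,150),(379.8,191.4));print(T,e)
# mug axis: rim outer circle centre, top crop
m=plane("top",(320+(609-400)/4,110+228/4),120);F=plane("top",(320+(577-400)/4,110+224/4),10)
u=np.array([.98,.19]);print("mug",m,"foot",F)
for A in (m,):
    d=(T-A)[:2];print("mug-frame top y",d@u,"x",d@[u[1],-u[0]],"foot",(F-A)[:2]@u)
print("lean",np.degrees(np.arctan2(np.linalg.norm((T-F)[:2]),T[2]-F[2])))
```

```text
[ 466.5 -199.2  185. ] 4.3
mug [ 525.3 -192.1  120. ] foot [ 547.8 -186.6   10. ]
mug-frame top y -58.97299999999995 x -4.213999999999998 foot 23.095
lean 25.179045856546114
```

All conditions hold with margin, and the mug has not moved measurably, so I'm handing in.

```bash
python3 -c "
from bench import *
print(max(abs(sense()['qd'])) if hasattr(sense()['qd'],'shape') else sense()['qd']); print(close_job())"
```

```text
0.0029685511426930282
the job is handed in; nothing more can be done
None
```

I put the long black pen into the white mug, cap up, leaning on the rim opposite the handle, and handed the job in at about 17 s of the 42 s allowed. I gripped it near the cap, lifted it clear of the block and lowered it into the handle side of the mug. I then tilted it 18° away from the handle, lowered it until the foot pressed on the floor (about 5 N), and let go.

| Last check | Measured | Required |
|---|---|---|
| Lean from upright | about 25° | 10° to 46° |
| Pen top along mug y | −59 mm | below −30 mm |
| Pen top along mug x | −4 mm | −40 to 40 mm |
| Foot from mug axis | 23 mm | under 40 mm |
| Mug shift | no more than about 3 mm | under 30 mm |

- **Foot height:** I assumed 10 mm for the foot when working out its position and the lean. I did not measure it after release. The contact force before letting go showed the foot was on the floor.
- **Clear of the scene:** the mug was upright in the last pictures and the gripper stood well away from it. I took only one pair of pictures after release, so pen and mug being at rest was not measured.
- **Disagreements:**
  - The two camera rays to the pen top missed each other by 4 mm.
  - The closed fingertips showed about 3–4 mm further in +x than predicted, so I moved 2 mm to allow for it.
  - The foot met the mug floor about 2–3 mm lower than I calculated.

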